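# Hold the quartz wedge in the microscope's compensator slot

### The arm

A 6-joint arm with a two-finger parallel gripper is mounted at the origin on the work surface. World frame = base frame: x ahead of the robot, y to its left, z up, the work surface at z = 0. Lengths are in m, angles in rad, forces in N, time in s.
With the tool pointing down it reaches from about 0.35 to 0.775 m from the base axis. Payload 5.5 kg.
Tool frame: the origin (TCP) lies midway between the tips of the shut fingers; the grasp point (between the pads) lies 19 mm behind it; z points along the fingers, y is the line along which they close (so a half turn about z gives the same grasp; the last joint's range is limited). The gripper opens to 85 mm and grips with 20 to 120 N. Pads are 22 mm wide; open, the fingers measure 114 mm over their backs; the gripper's body (76 mm by 85 mm) begins 54 mm behind the grasp point. The pads swing forward as they close: fully open they stand 13 mm farther back than shut.
Start: joints at [-1.338, 0.313, 0.046, 1.304, 0, 1.431], TCP at [0.209, -0.536, 0.231] pointing down, gripper open.
Joint ranges: [-2.76, 2.76], [-0.86, 1.69], [-1.03, 1.26], [-2.2, 2.34], [-1.47, 1.5], [-3.14, 3.14]. Speed limits (rad/s): [2.57, 2.57, 3.14, 3.14, 3.14, 3.14].

### API

Orientations are given as a unit quaternion [w, x, y, z].
In Python, from workcell import telemetry, imaging, env gives the robot as it stands. The module is installed in compiled form; this text tells all that it offers.
- The arm moves only by the tool step_arm, never from a script. Its argument "moves" is a list of rows, each a list of 3 entries, a list of its own where there are three numbers: the shift along the tool's x, y, z in mm, then the turn, a rotation vector about the tool's x, y, z in rad, then the finger opening in mm, from 0 to 85.4. A call has 1 to 8 rows; each row is the pose to reach, as a shift and turn from the pose commanded when the call began, along the tool's axes at that moment; what a row does not reach only later rows make up. A row lasts 1/12 s, in which the tool goes at most 41.7 mm and 7.16 degrees, less where a joint would pass 70% of its speed; a pose out of reach is approached as far as the arm can. A call with a gripper value outside its range is refused whole. The fingers move at their own pace and stop on an object; "grip_force" is the grip in N (left out, the last holds). Time passes only in rows, so rows that repeat a pose let the fingers close. It gives the time, the measured TCP pose, the force, the opening and the grip force at its end, in the units of the state.
- telemetry.get_state(): the state, without advancing time (a new reading comes with each control period).
- imaging.read_camera(name): name is "scene" or "top" or "wrist"; returns the picture (480x640x3 uint8, red, green, blue); there is no depth.
- imaging.camera_params(name): a dict with "camera_matrix" (3x3 intrinsics, pixels), "D" ([k1, k2, p1, p2, k3] as OpenCV has them; the pictures are not rectified), "pose" (4x4, takes a point from camera to world coordinates). Camera axes: x right, y up, looking along -z (the intrinsics and any distortion apply to the point x, -y, -z); pixel columns grow to the right and rows downward; lengths in m; the calibration is good to about 2 mm. A picture is of the moment at which its call begins: read the wrist's pose just before it. camera_params takes no time and is no camera call; for the wrist camera it gives the pose at the moment of the call.
- env.hand_in(): hands the job in; it is judged then, once.
The state is a dict: "clock": time; "joint_pos": joint angles; "qvel": joint speeds; "tau": joint torques, N m; "tcp_pos": TCP position; "orientation": TCP orientation; "wrist_force": force on the tool from outside, world axes, zero at the start; "ft_torque": the same for the moment, N m; "finger_gap": finger opening in m; "grip_force": force on a finger pad.
Only numpy, scipy, OpenCV 4.12 (cv2) and the standard library are available. Lean on these libraries where they do the work, as an engineer would, in place of code of your own. Each camera call takes 0.05 s, during which the arm holds its last target. There are 200 camera calls.

### The job

Take the quartz-wedge slider with the red handle out of its rack, pass it nose first through the narrow compensator slot in the side of the microscope, and slide it in gently until the white index line across it is level with the outer face of the slot's collar. Finish while still holding the wedge there by its handle, level and steady, neither let go nor pressed against the slot. Leave the other two sliders, the oil bottle and the slide box alone, and do not knock the microscope.

Things in the scene. Friction and masses are not known exactly. Their poses are not given: they have to be found in the camera images.
- wedge_grip (a point): Middle of the red handle of the quartz-wedge slider, the one to take (loose, 50 to 85 g). Handle: 34 mm long (x), 16 mm wide (y), 16 mm high (z). x runs along the slider from handle to nose, y to its left, z up. Ahead of the handle runs a flat black plate 20 mm wide and 6 mm thick, mid-height level with this point, its nose 145 mm ahead of this point.
- wedge_line (a point): Middle of the white index line (3 mm wide) across the wedge's plate, 55 mm ahead of the middle of its handle and 90 mm behind its nose, at mid-width and mid-thickness; axes as those of the handle point. An amber window strip lies 35 to 79 mm ahead of the line; the last 6 mm of the nose are narrowed to 17 x 4 mm.
- slot_mouth (a point): Centre of the slot's opening in the outer face of its dark collar (48 x 30 mm), 277.5 mm above the bench. x points level into the slot, away from the robot; y to the left, z up. Opening 29 x 15 mm (y, z) at the face, bevelled to 22 x 8 mm (2 mm of play for the wedge) 6 mm in; that guide is 15 mm long, then wider (28 x 14 mm), open at the far side 123 mm from the face.
- microscope: White microscope, fixed, side-on to the robot. Origin on the bench below the optical axis, axes as the slot's. The collar's face is at x = -68 mm. Foot 190 mm (x) by y -220 to +110 mm, limb at -y; stage 160 mm across, top at 150 mm; head, x -41 to +41 mm, 300 mm up and above; eyepieces out to y = 190 mm, 340 to 440 mm up; camera to 456 mm.
- rack: Wooden rack for three sliders, fixed. Origin on the bench below its middle. Board 118 mm (x) by 186 mm (y), 12 mm thick, two bars along y at x = -48 and +45 mm, 40 mm high. Sliders lie along x on the bars, noses to +x, in notches 25 mm wide, 5 mm deep, at y = -62, 0, +62 mm. Their handles stick out at the robot's side over bare bench.
- wave_plate_grip (a point): Middle of the blue handle of the full-wave slider, same shape and size as the wedge, without white line and with a round window. A bystander.
- quarter_plate_grip (a point): Middle of the grey handle of the quarter-wave slider, same shape and size as the wedge, without white line and with a round window. A bystander.
- oil_bottle_mid (a point): Middle of the amber oil bottle, 38 mm across and 80 mm high, standing loose on the bench. A bystander.
- slide_box_mid (a point): Middle of the blue open slide box, 100 x 85 mm, 24 mm high, loose on the bench, glass slides standing in it to 28 mm. A bystander.

How it is judged:
By the outcome, as a careful person would: the job done as asked, in the order asked, and still so for the second after the job is handed in, while the arm keeps its last pose, push and grip.
It also fails if it takes over 45 s, if anything falls off the work surface, if the arm or the gripper's body presses on something with over 40 N, if the wrist force passes 120 N, or if a joint passes its speed limit or range.

## Working session

There is one attempt and no reset: what is moved stays moved. The work goes in short steps, Python scripts to look and compute and a tool call to move; the robot and the scene stay as the last step left them, time stands still between calls to the robot, and variables do not carry over. Pictures are saved under pics/ and viewed, at most 10 in all, crops included, and the job is handed in when it is done.

Besides the shell and the picture viewer there is one more tool, called after "Request:" as name(argument=value, ...), one argument or row to a line, values as JSON. step_arm: Moves the arm, as the interface text tells. Its arguments: {"type":"object","properties":{"moves":{"type":"array"},"grip_force":{"type":"number"}},"required":["moves"]}

```bash
mkdir -p pics; cat > h.py <<'E'
import numpy as np, cv2
from workcell import telemetry, imaging, env
def shot(n):
    p=imaging.camera_params(n); return imaging.read_camera(n),p
def ray(p,u,v):
    K=np.array(p["camera_matrix"]);D=np.array(p["D"],float);T=np.array(p["pose"])
    q=cv2.undistortPoints(np.array([[[u,v]]],float),K,D)[0,0]
    d=T[:3,:3]@np.array([q[0],-q[1],-1]);return T[:3,3],d/np.linalg.norm(d)
def onz(p,u,v,z):
    o,d=ray(p,u,v);return o+d*(z-o[2])/d[2]
def proj(p,X):
    K=np.array(p["camera_matrix"]);D=np.array(p["D"],float);T=np.array(p["pose"])
    c=T[:3,:3].T@(np.array(X)-T[:3,3]);c=c*[1,-1,-1]
    return cv2.projectPoints(c.reshape(1,1,3),np.zeros(3),np.zeros(3),K,D)[0][0,0]
def tri(rs):
    A=np.zeros((3,3));b=np.zeros(3)
    for o,d in rs:
        M=np.eye(3)-np.outer(d,d);A+=M;b+=M@o
    return np.linalg.solve(A,b)
def save(im,n): cv2.imwrite("pics/"+n,cv2.cvtColor(im,cv2.COLOR_RGB2BGR))
E
python3 - <<'E'
from h import *
np.set_printoptions(precision=4,suppress=True)
for n in("scene","top"):
    im,p=shot(n);save(im,n+"0.png");print(n,np.array(p["pose"]),p["camera_matrix"],p["D"])
s=telemetry.get_state();print(s)
print(imaging.camera_params("wrist"))
E
```

```text
scene [[ 0.7999 -0.5078  0.3199  0.9551]
 [ 0.6     0.6655 -0.4439 -0.5193]
 [ 0.0125  0.547   0.837   1.14  ]
 [ 0.      0.      0.      1.    ]] [[463.8227   0.     316.7538]
 [  0.     463.8227 238.9203]
 [  0.       0.       1.    ]] [0.0255 0.     0.     0.     0.    ]
top [[ 0.0145  0.9867 -0.1621  0.3691]
 [-0.9995  0.0099 -0.0292 -0.0485]
 [-0.0272  0.1624  0.9863  1.309 ]
 [ 0.      0.      0.      1.    ]] [[547.4325   0.     318.5962]
 [  0.     547.4325 247.3986]
 [  0.       0.       1.    ]] [-0.1177  0.      0.      0.      0.    ]
{'clock': 0.1, 'joint_pos': array([-1.3376,  0.3139,  0.0451,  1.3036, -0.    ,  1.4312]), 'qvel': array([-0.0012, -0.0021,  0.0044,  0.0008,  0.0006,  0.0006]), 'tau': array([  0.0028, -48.1724,  29.9245,   0.0127,  -0.0001,   0.    ]), 'tcp_pos': array([ 0.2093, -0.535 ,  0.2305]), 'orientation': array([-0.0008,  0.9827,  0.1853, -0.    ]), 'wrist_force': array([ 0.113 , -0.3632, -0.419 ]), 'ft_torque': array([-0.0448,  0.0637, -0.0132]), 'grip_force': 0.0, 'finger_gap': 0.08555639048121426}
{'camera_matrix': array([[376.1372,   0.    , 322.9471],
       [  0.    , 376.1372, 241.6099],
       [  0.    ,   0.    ,   1.    ]]), 'D': array([0.018, 0.   , 0.   , 0.   , 0.   ]), 'pose': array([[ 0.3636,  0.8993,  0.2431,  0.2701],
       [-0.9315,  0.3514,  0.0936, -0.5113],
       [-0.0013, -0.2604,  0.9655,  0.3731],
       [ 0.    ,  0.    ,  0.    ,  1.    ]])}
```

View pics/scene0.png

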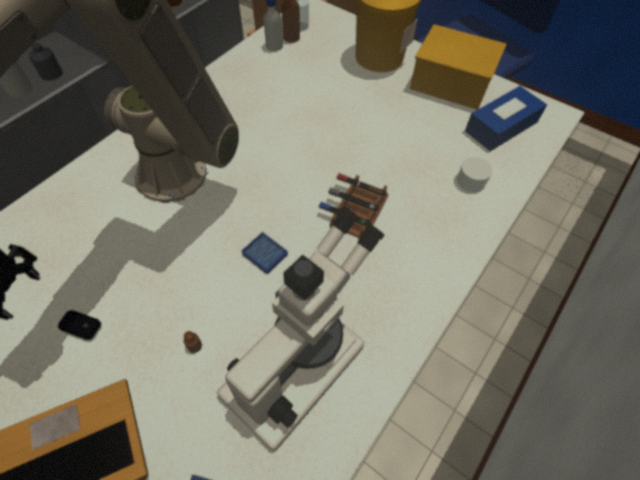

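View pics/top0.png

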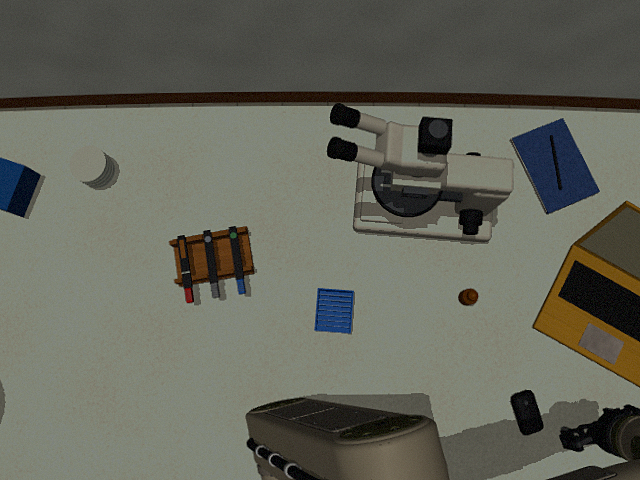

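The scene view shows the rack at about (355,205) and the microscope at about (300,360). In the top view the red handle is at about (189,295), grey (214,291), blue (241,287). The slide box is at (335,310), the bottle at (468,297), and the microscope's foot spans about (355–490, 160–240).

```bash
python3 - <<'E'
from h import *
np.set_printoptions(precision=4,suppress=True)
im=cv2.cvtColor(cv2.imread("pics/top0.png"),cv2.COLOR_BGR2RGB);p=imaging.camera_params("top")
hsv=cv2.cvtColor(im,cv2.COLOR_RGB2HSV)
sub=hsv[220:310,160:270]
def m(lo,hi,z,name):
    k=cv2.inRange(sub,lo,hi);n,l,st,c=cv2.connectedComponentsWithStats(k)
    i=1+np.argmax(st[1:,4]);u=c[i]+[160,220];print(name,u,st[i],onz(p,*u,z))
m((0,190,90),(5,255,255),.044,"red");m((172,150,90),(180,255,255),.044,"red2");m((105,120,60),(125,255,255),.044,"blue")
for u,v,z in[(353,229,.03),(490,240,.03),(407,190,.15),(335,310,.02),(468,297,.07),(340,115,.4),(341,148,.4)]:print(u,v,onz(p,u,v,z))
E
python3 - <<'E'
import cv2
im=cv2.imread("pics/top0.png")
a=cv2.resize(im[215:310,155:270],None,fx=5,fy=5,interpolation=cv2.INTER_CUBIC)[:475,:400]
b=cv2.resize(im[95:250,320:520],(400,310),interpolation=cv2.INTER_CUBIC)
import numpy as np
o=np.zeros((475,800,3),np.uint8);o[:,:400]=a;o[:310,400:]=b
cv2.imwrite("pics/crop1.png",o)
E
```

```text
red [187.8889 294.5111] [25 68  7 15 45] [0.4621 0.2937 0.044 ]
red2 [187. 292.] [27 72  1  1  1] [0.4679 0.2961 0.044 ]
blue [240.3625 285.925 ] [77 59  8 15 80] [0.4841 0.1701 0.044 ]
353 229 [ 0.6245 -0.0919  0.03  ]
490 240 [ 0.6013 -0.4187  0.03  ]
407 190 [ 0.6886 -0.2055  0.15  ]
335 310 [ 0.4326 -0.051   0.02  ]
468 297 [ 0.4622 -0.3521  0.07  ]
340 115 [ 0.7556 -0.0559  0.4   ]
341 148 [ 0.6942 -0.058   0.4   ]
```

View pics/crop1.png

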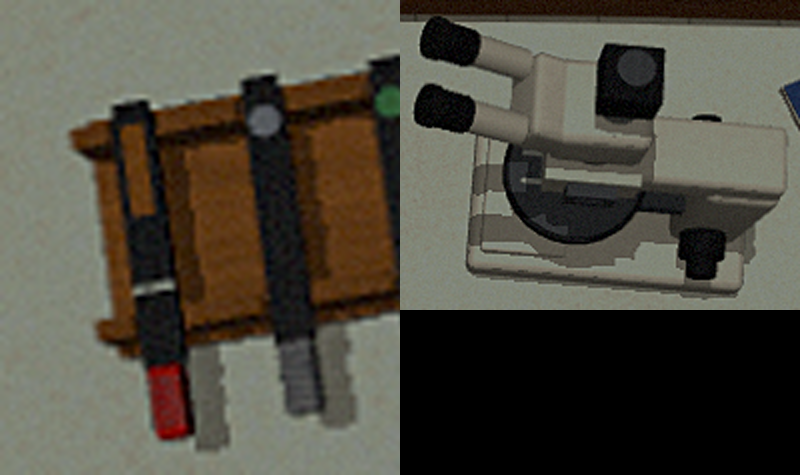

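The crop shows the wedge at the rack's left (+y) end. Its white line is at about (186,272) in the full image, with the red handle below it. The dark collar sits at about (415,191) under the head. I'm setting out for the rack.

```bash
cat >> h.py <<'E'
from scipy.spatial.transform import Rotation as R
def goal(pos,yaw,pitch=0):
    """tool shift mm / rotvec to reach tcp pos; yaw = slider x heading (tool x points opposite)"""
    s=telemetry.get_state();w,x,y,z=s["orientation"];R0=R.from_quat([x,y,z,w])
    Rt=R.from_matrix(np.array([[-np.cos(yaw),np.sin(yaw),0],[-np.sin(yaw),-np.cos(yaw),0],[0,0,1]]))
    X=np.array([-np.cos(yaw),-np.sin(yaw),0]);Z=np.array([0,0,-1.]);Rt=R.from_matrix(np.c_[X,np.cross(Z,X),Z])
    print("shift",np.round(1000*R0.inv().apply(np.array(pos)-s["tcp_pos"]),1),"turn",np.round((R0.inv()*Rt).as_rotvec(),4),"t",round(s["clock"],2))
E
python3 - <<'E'
from h import *
np.set_printoptions(precision=4,suppress=True)
p=imaging.camera_params("top")
a=onz(p,155+169/5*1.0,215+402/5,.046);b=onz(p,155+155/5,215+287/5,.041);c=onz(p,155+130/5,215+105/5,.041)
print(a,b,c,np.arctan2(*(c-a)[[1,0]]),np.linalg.norm((b-a)[:2]),np.linalg.norm((c-a)[:2]))
print("collar",onz(p,415,194,.29))
E
```

```text
[0.4599 0.2909 0.046 ] [0.5145 0.3017 0.041 ] [0.6018 0.3186 0.041 ] 0.192883671853754 0.05564949931133897 0.1446169468410388
collar [ 0.6422 -0.2018  0.29  ]
```

Request:
step_arm(
  moves=[
    [[253, -180, -80], [0, 0, -1.0], 60],
    [[253, -180, -80], [0, 0, -1.0], 60],
    [[253, -180, -80], [0, 0, -1.0], 60],
    [[253, -180, -80], [0, 0, -1.0], 60],
    [[253, -180, -80], [0, 0, -1.0], 60],
    [[253, -180, -80], [0, 0, -1.0], 60],
    [[253, -180, -80], [0, 0, -1.0], 60],
    [[253, -180, -80], [0, 0, -1.0], 60],
  ],
)

```text
clock: 0.77
tcp_pos: [0.3805, -0.2729, 0.3122]
orientation: [0.0, 0.771, 0.637, 0.0]
wrist_force: [1.0, -0.3, 0.2]
finger_gap: 0.0601
grip_force: 0.0
```

```bash
python3 -c "
from h import *
goal([.43,.03,.28],-.65);goal([.46,.291,.16],.193)"
```

```text
shift [306.8  -8.7  32.3] turn [ 8.0000e-04  1.0000e-04 -1.1111e+00] t 0.77
shift [568.7 -28.7 152.3] turn [ 7.0000e-04  5.0000e-04 -1.9541e+00] t 0.77
```

Request:
step_arm(
  moves=[
    [[307, -9, 32], [0, 0, -1.0], 60],
    [[307, -9, 32], [0, 0, -1.0], 60],
    [[307, -9, 32], [0, 0, -1.0], 60],
    [[307, -9, 32], [0, 0, -1.0], 60],
    [[307, -9, 32], [0, 0, -1.0], 60],
    [[307, -9, 32], [0, 0, -1.0], 60],
    [[307, -9, 32], [0, 0, -1.0], 60],
    [[307, -9, 32], [0, 0, -1.0], 60],
  ],
)

```text
clock: 1.43
tcp_pos: [0.4304, 0.0311, 0.2786]
orientation: [-0.001, 0.37, 0.929, 0.001]
wrist_force: [-0.5, -0.3, -0.1]
finger_gap: 0.0596
grip_force: 0.0
```

```bash
python3 -c "
from h import *
goal([.46,.291,.16],.193)"
```

```text
shift [157.2 208.9 118.9] turn [ 0.0012 -0.0014 -0.9518] t 1.43
```

Request:
step_arm(
  moves=[
    [[157, 209, 119], [0, 0, -0.952], 60],
    [[157, 209, 119], [0, 0, -0.952], 60],
    [[157, 209, 119], [0, 0, -0.952], 60],
    [[157, 209, 119], [0, 0, -0.952], 60],
    [[157, 209, 119], [0, 0, -0.952], 60],
    [[157, 209, 119], [0, 0, -0.952], 60],
    [[157, 209, 119], [0, 0, -0.952], 60],
    [[157, 209, 119], [0, 0, -0.952], 60],
  ],
)

```text
clock: 2.1
tcp_pos: [0.462, 0.2908, 0.1561]
orientation: [-0.002, -0.097, 0.995, 0.0]
wrist_force: [0.2, -0.3, 0.0]
finger_gap: 0.0595
grip_force: 0.0
```

```bash
python3 - <<'E'
from h import *
im,p=shot("wrist");save(im,"w1.png");print(telemetry.get_state()["tcp_pos"])
hsv=cv2.cvtColor(im,cv2.COLOR_RGB2HSV)
k=cv2.inRange(hsv,(0,170,60),(5,255,255))|cv2.inRange(hsv,(174,170,60),(180,255,255))
c=max(cv2.findContours(k,0,2)[0],key=cv2.contourArea);r=cv2.minAreaRect(c);print(r)
B=[onz(p,*q,.046) for q in cv2.boxPoints(r)];print(np.round(B,4),np.round(np.mean(B,0),4))
E
```

```text
[0.46188039 0.28867871 0.15734093]
((322.5, 219.5), (11.0, 21.0), 90.0)
[[0.4455 0.2801 0.046 ]
 [0.4428 0.2941 0.046 ]
 [0.4503 0.2957 0.046 ]
 [0.4531 0.2815 0.046 ]] [0.4479 0.2878 0.046 ]
```

View pics/w1.png

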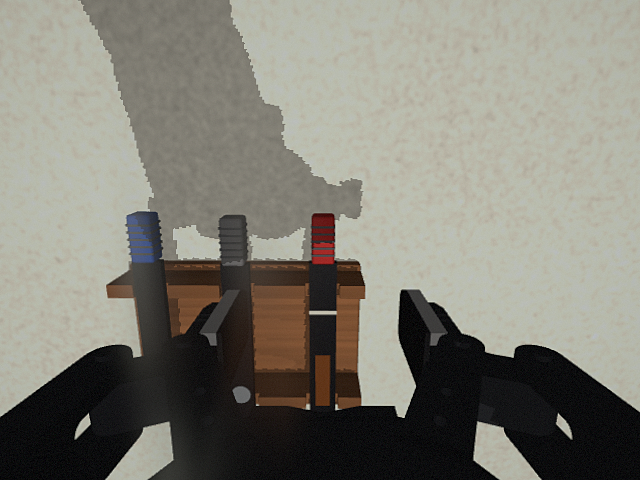

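The wrist view shows the red handle at x 312–335, y 213–263, the white line at (322,313), and the fingers straddling it with the grey slider to the left.

```bash
python3 - <<'E'
from h import *
im=cv2.cvtColor(cv2.imread("pics/w1.png"),cv2.COLOR_BGR2RGB);p=imaging.camera_params("wrist")
np.set_printoptions(precision=4,suppress=True)
print(np.array(p["pose"])[:3,3])
hsv=cv2.cvtColor(im,cv2.COLOR_RGB2HSV)
k=cv2.inRange(hsv,(0,120,30),(6,255,255))|cv2.inRange(hsv,(170,120,30),(180,255,255));k[:, :300]=0;k[:,345:]=0;k[:200]=0;k[268:]=0
c=np.argwhere(k);print(c.min(0),c.max(0))
for v in range(214,264,6):
    a=np.where(k[v])[0];print(v,a.min(),a.max(),im[v,323])
w=np.argwhere((im[305:322,305:340].min(2)>150))+[305,305];print("line",w.mean(0),w.min(0),w.max(0),onz(p,w[:,1].mean(),w[:,0].mean(),.041))
print(onz(p,322.5,263.5,.046),onz(p,323,214,.046),onz(p,323,214,.03))
print("tail plate",onz(p,322,264,.041))
E
```

```text
[0.3976 0.2762 0.3002]
[214 311] [264 334]
214 313 332 [61 11  9]
220 312 333 [103  26  25]Traceback (most recent call last):
  File "<stdin>", line 9, in <module>
    return umr_minimum(a, axis, None, out, keepdims, initial, where)
ValueError: zero-size array to reduction operation minimum which has no identity
```

```bash
python3 - <<'E'
from h import *
im=cv2.cvtColor(cv2.imread("pics/w1.png"),cv2.COLOR_BGR2RGB);p=imaging.camera_params("wrist")
np.set_printoptions(precision=4,suppress=True)
w=np.argwhere((im[305:322,305:340].min(2)>150))+[305,305];L=onz(p,w[:,1].mean(),w[:,0].mean(),.041)
print("line",w.mean(0),w.min(0),w.max(0),L)
f=onz(p,322.5,263.5,.046);b=onz(p,323,214.5,.046);print("front,rear",f,b,(f+b)/2)
n=onz(p,322,355,.041);print("window start",n,np.linalg.norm(n-L))
d=L-(f+b)/2;print(np.arctan2(d[1],d[0]),np.linalg.norm(d[:2]));d=n-b;print(np.arctan2(d[1],d[0]))
goal([*(L[:2]-.055*np.array([np.cos(.193),np.sin(.193)])),.021],.193)
E
```

```text
line [312.  322.5] [311 310] [313 335] [0.5184 0.2994 0.041 ]
front,rear [0.4793 0.2917 0.046 ] [0.4446 0.2852 0.046 ] [0.462  0.2885 0.046 ]
window start [0.5539 0.306  0.041 ] 0.03611115367275696
0.19108579492676322 0.05745715265372702
0.18761198853903935
shift [ -3.1  -0.2 136.3] turn [-0.0008 -0.0045  0.0022] t 2.15
```

Request:
step_arm(
  moves=[
    [[-1, 0, 40], [0, 0, 0], 46],
    [[-1, 0, 80], [0, 0, 0], 46],
    [[-1, 0, 110], [0, 0, 0], 46],
    [[-1, 0, 125], [0, 0, 0], 46],
    [[-1, 0, 136], [0, 0, 0], 46],
    [[-1, 0, 136], [0, 0, 0], 46],
    [[-1, 0, 136], [0, 0, 0], 46],
    [[-1, 0, 136], [0, 0, 0], 46],
  ],
)

```text
clock: 2.82
tcp_pos: [0.4653, 0.2864, 0.0253]
orientation: [0.001, -0.091, 0.996, 0.0]
wrist_force: [-0.1, -0.4, 0.6]
finger_gap: 0.0461
grip_force: 0.0
```

Request:
step_arm(
  moves=[
    [[0, 0, 0], [0, 0, 0], 25],
    [[0, 0, 0], [0, 0, 0], 12],
    [[0, 0, 0], [0, 0, 0], 8],
    [[0, 0, 0], [0, 0, 0], 8],
    [[0, 0, 0], [0, 0, 0], 8],
    [[0, 0, 0], [0, 0, 0], 8],
  ],
  grip_force=60,
)

```text
clock: 3.32
tcp_pos: [0.4654, 0.2877, 0.0253]
orientation: [0.001, -0.092, 0.996, 0.001]
wrist_force: [-0.6, 5.8, 5.3]
finger_gap: 0.015
grip_force: 58.5
```

```bash
python3 -c "
from h import *
print(telemetry.get_state())
im,p=shot('wrist');save(im,'w2.png')"
```

```text
{'clock': 3.3167, 'joint_pos': array([ 0.40632596,  0.40822228, -0.3556853 ,  0.80405885,  0.00112806,
        0.22240614]), 'qvel': array([-3.89235629e-04,  8.59930921e-04,  1.87054537e-03,  1.34833067e-05,
       -1.76364658e-03, -1.33494927e-04]), 'tau': array([ -2.73872651, -44.43427205,  21.46542013,   0.74498065,
        -1.36360053,   0.16636024]), 'tcp_pos': array([0.4654346 , 0.28772226, 0.02527564]), 'orientation': array([ 1.17119833e-03, -9.18310395e-02,  9.95773438e-01,  9.73909998e-04]), 'wrist_force': array([-0.57592988,  5.77224849,  5.33326462]), 'ft_torque': array([ 1.01314484, -0.01725945,  0.20663654]), 'grip_force': 58.525126576423645, 'finger_gap': 0.015045105128725879}
```

View pics/w2.png

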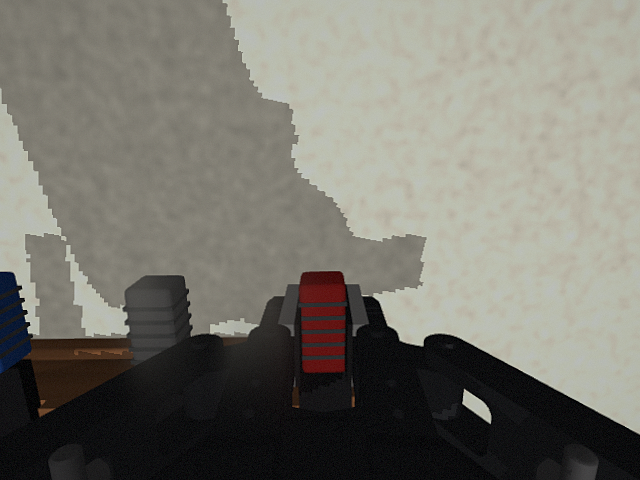

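The red handle is between the pads (about (323,320)), gripped a few mm high. I'll regrip slightly lower and centred, then lift.

Request:
step_arm(
  moves=[
    [[0, 0, 0], [0, 0, 0], 30],
    [[0, 0, 0], [0, 0, 0], 30],
    [[0, 1.5, 5], [0, 0, 0], 30],
    [[0, 1.5, 5], [0, 0, 0], 30],
    [[0, 1.5, 5], [0, 0, 0], 8],
    [[0, 1.5, 5], [0, 0, 0], 8],
    [[0, 1.5, 5], [0, 0, 0], 8],
    [[0, 1.5, 5], [0, 0, 0], 8],
  ],
  grip_force=70,
)

```text
clock: 4.03
tcp_pos: [0.4639, 0.2879, 0.019]
orientation: [-0.0, -0.091, 0.996, -0.0]
wrist_force: [0.1, 1.1, -1.4]
finger_gap: 0.015
grip_force: 67.8
```

Request:
step_arm(
  moves=[
    [[0, 0, 0], [0, 0, 0], 8],
    [[0, 0, -4], [0, 0, 0], 8],
    [[0, 0, -12], [0, 0, 0], 8],
    [[0, 0, -30], [0, 0, 0], 8],
    [[0, 0, -60], [0, 0, 0], 8],
    [[0, 0, -90], [0, 0, 0], 8],
    [[0, 0, -120], [0, 0, 0], 8],
    [[0, 0, -140], [0, 0, 0], 8],
  ],
)

```text
clock: 4.7
tcp_pos: [0.4653, 0.2883, 0.1633]
orientation: [0.002, -0.091, 0.996, 0.0]
wrist_force: [0.4, -0.1, -1.1]
finger_gap: 0.0149
grip_force: 67.9
```

```bash
python3 - <<'E'
from h import *
goal([.43,.0,.27],-.0);goal([.49,-.19,.275],-.07)
p=imaging.camera_params("top")
for n in("scene","top"):
    im,_=shot(n);save(im,n+"1.png")
E
```

```text
shift [  86.8 -277.  -107.1] turn [0.0007 0.0041 0.183 ] t 4.7
shift [  62.3 -474.7 -112.1] turn [0.0009 0.0041 0.253 ] t 4.7
```

Request:
step_arm(
  moves=[
    [[50, -240, -95], [0, 0, 0.12], 8],
    [[50, -240, -95], [0, 0, 0.12], 8],
    [[50, -240, -95], [0, 0, 0.12], 8],
    [[50, -240, -95], [0, 0, 0.12], 8],
    [[50, -240, -95], [0, 0, 0.12], 8],
    [[50, -240, -95], [0, 0, 0.12], 8],
    [[50, -240, -95], [0, 0, 0.12], 8],
    [[50, -240, -95], [0, 0, 0.12], 8],
  ],
)

```text
clock: 5.47
tcp_pos: [0.4593, 0.0399, 0.2555]
orientation: [0.001, -0.029, 1.0, -0.001]
wrist_force: [0.7, 0.1, -1.0]
finger_gap: 0.0152
grip_force: 68.3
```

```bash
python3 - <<'E'
from h import *
goal([.455,-.187,.2585],-.07)
E
```

```text
shift [  17.4 -226.2   -2.7] turn [-0.0014  0.0023  0.1281] t 5.47
```

Request:
step_arm(
  moves=[
    [[17, -226, -3], [0, 0, 0.128], 8],
    [[17, -226, -3], [0, 0, 0.128], 8],
    [[17, -226, -3], [0, 0, 0.128], 8],
    [[17, -226, -3], [0, 0, 0.128], 8],
    [[17, -226, -3], [0, 0, 0.128], 8],
    [[17, -226, -3], [0, 0, 0.128], 8],
    [[17, -226, -3], [0, 0, 0.128], 8],
    [[17, -226, -3], [0, 0, 0.128], 8],
  ],
)

```text
clock: 6.13
tcp_pos: [0.4557, -0.1836, 0.2561]
orientation: [-0.001, 0.033, 0.999, 0.001]
wrist_force: [-0.0, -0.2, -1.2]
finger_gap: 0.0152
grip_force: 68.4
```

```bash
python3 - <<'E'
from h import *
s=telemetry.get_state();print(s["tcp_pos"],s["orientation"],s["clock"],s["wrist_force"])
for n in("scene","top","wrist"):
    im,_=shot(n);save(im,n+"2.png")
a=cv2.imread("pics/wrist2.png");b=cv2.imread("pics/scene2.png");c=cv2.imread("pics/top2.png")
o=np.zeros((600,800,3),np.uint8)
o[:300,:400]=cv2.resize(a,(400,300));o[:300,400:]=cv2.resize(b[180:330,220:420],(400,300),interpolation=2);o[300:,:400]=cv2.resize(c[150:300,320:520],(400,300),interpolation=2)
o[300:,400:]=cv2.resize(a[330:480,220:420],(400,300))
cv2.imwrite("pics/m2.png",o)
E
```

```text
[ 0.45572602 -0.18360317  0.25608423] [-9.37098340e-04  3.32322171e-02  9.99446957e-01  7.22302702e-04] 6.1333 [-0.03287713 -0.21491655 -1.18314792]
```

View pics/m2.png

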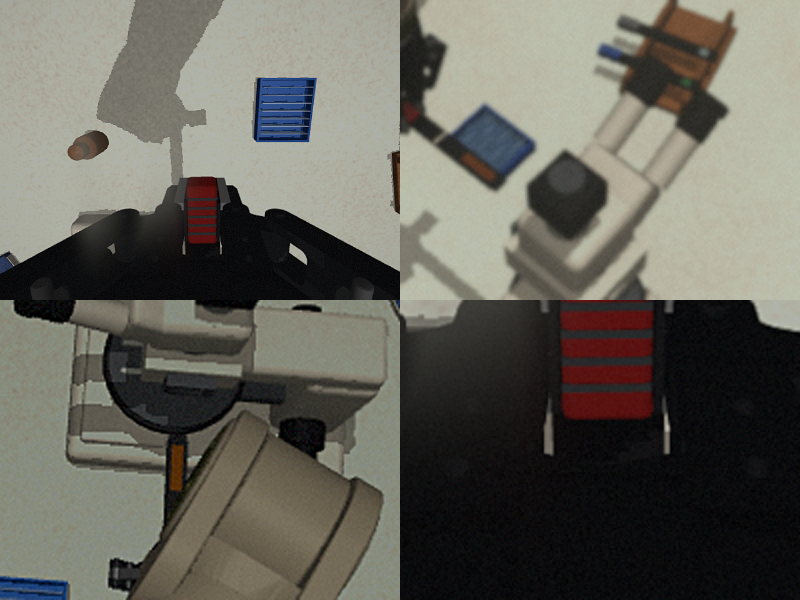

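The montage shows the wrist camera seeing only the handle, because the gripper hides what lies ahead. The top view (bottom left) shows the nose at about full (409,218), pointing at the collar near (415,192). I'll measure both in the top view, where they are at nearly the same height, so calibration errors cancel.

```bash
python3 - <<'E'
from h import *
im=np.mean([shot("top")[0].astype(float) for _ in range(6)],0);np.save("t2.npy",im)
g=np.clip(255*(im[180:260,380:450]/200)**.5,0,255).astype(np.uint8)
o=cv2.resize(g,(560,600),interpolation=0)[:600]
o=cv2.resize(g,(525,600),interpolation=cv2.INTER_NEAREST)
for i in range(0,80,10): cv2.putText(o,str(180+i),(0,int(i*7.5)+8),0,.35,(255,255,0),1)
for i in range(0,70,10): cv2.putText(o,str(380+i),(int(i*7.5),595),0,.35,(255,255,0),1)
save(o,"t2.png")
E
```

```text
(no output)
```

View pics/t2.png

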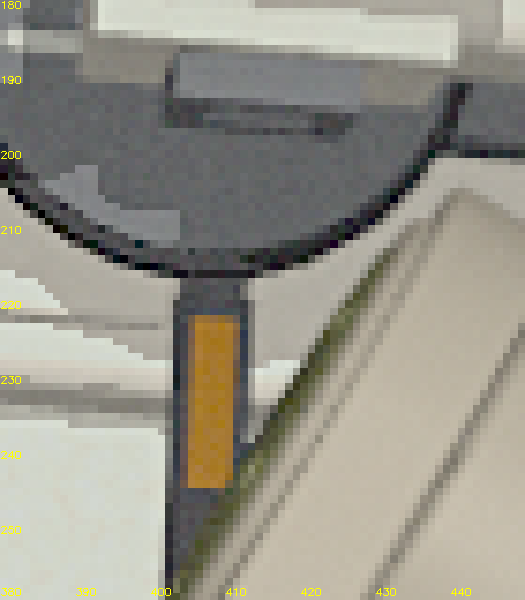

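The zoomed view shows the collar's top face at cols ~403–428, rows ~187–193, with its front below that. The plate is at cols ~403–413 (amber window 405–412, rows 222–245) and the nose is at row ~217. The wedge sits several px left of the collar's middle.

```bash
python3 - <<'E'
from h import *
np.set_printoptions(precision=1,suppress=True,linewidth=200)
im=np.load("t2.npy");g=im.mean(2);p=imaging.camera_params("top")
print("rows187-197, cols 398-432 gray");
for r in range(186,198):print(r,g[r,398:434].astype(int))
for r in range(214,246,2):print(r,g[r,399:418].astype(int), )
# amber centroid line
sat=im[:,:,0]-im[:,:,2]
rows=np.arange(223,241);cs=[]
for r in rows:
    w=np.clip(sat[r,402:414]-20,0,None);cs.append((w*np.arange(402,414)).sum()/w.sum())
f=np.polyfit(rows,cs,1);print("amber centre line",f,np.polyval(f,[222,241]))
print(np.array([sat[r,406:410].mean() for r in range(219,250)]))
E
```

```text
rows187-197, cols 398-432 gray
186 [ 47  48  48  46  46  43  27  33  35  38  42  49  49  54  60  61  67  73  73  81  88  89  88  97 108 117 126 125 124 135 142 142 142 139 139 139]
187 [ 52  51  51  53  46  33  49  45  48  48  46  49  47  47  44  44  45  45  43  46  51  47  41  45  52  60  67  67  68  77  80  79  89  93  94 105]
188 [51 52 52 50 35 30 52 49 50 51 48 50 51 51 51 50 49 50 48 50 49 47 46 47 46 48 45 43 45 45 40 41 46 51 48 59]
189 [52 51 53 49 20 29 52 50 48 46 48 47 49 51 46 50 47 50 52 51 50 50 49 50 51 51 51 50 50 52 49 49 50 51 50 46]
190 [55 53 57 50 11 31 53 53 53 52 49 50 49 50 50 50 50 49 49 50 49 49 50 50 49 50 51 50 50 50 49 53 51 49 48 51]
191 [33 39 39 31 13 42 55 54 51 52 50 51 52 50 52 51 51 52 52 51 50 50 50 52 49 52 52 52 51 51 53 51 53 49 50 51]
192 [29 32 32 27 19 37 48 48 57 54 56 57 54 54 54 53 57 54 53 53 52 54 51 52 52 53 52 53 53 51 51 51 53 52 51 49]
193 [29 30 27 22 15 17 16 17 20 16 21 26 25 30 33 36 36 45 46 49 57 56 55 53 57 56 56 56 52 53 46 47 50 49 49 53]
194 [30 33 33 26 11 16 14 12 15 13 19 21 23 26 20 16 18 21 21 21 20 18 26 30 30 31 35
[... 1045 characters left out ...]
120 115  77]
234 [49 52 51 30 12 20 39 49 45 43 47 44 21 18 39 61 54 24  8]
236 [90 92 90 50 10 21 42 46 46 44 45 46 18 24 56 59 15 12 20]
238 [136 142 145  51  11  24  45  46  46  48  47  45  14  41  75  11  16  16  32]
240 [134 139 142  51   9  25  43  47  47  47  45  42  22  13  13  28  20  34  56]
242 [134 138 141  39  12  20  48  51  44  44  46  41  17  21  54  26  37  62  85]
244 [132 135 139  26  16  25  52  50  49  51  46  27  20  37  28  43  71  90  85]
amber centre line [ -0.  416.2] [408.1 407.4]
[ -0.8  -1.9 -10.4  59.2  85.7  81.4  82.1  82.5  79.2  81.5  81.2  79.4  81.7  80.2  81.   82.   79.7  81.9  78.5  79.7  81.6  80.4  81.5  80.4  82.4  85.2   1.2  -0.6   5.    5.1   8. ]
```

```bash
python3 - <<'E'
from h import *
np.set_printoptions(precision=4,suppress=True)
p=imaging.camera_params("top")
l=onz(p,403.0,192.5,.2925);r=onz(p,427.8,194.5,.2925);d=l-r
print("collar",l,r,(l+r)/2,np.linalg.norm(d),"yaw",np.arctan2(-d[0],d[1]))
zt=.2785
f=onz(p,408.08,221.7,zt);b=onz(p,407.35,243.8,zt);d=f-b
print("window",f,b,np.linalg.norm(d),"yaw",np.arctan2(d[1],d[0]))
s=telemetry.get_state();w,x,y,z=s["orientation"];Rt=R.from_quat([x,y,z,w]).as_matrix();print(s["tcp_pos"],-Rt[:,0],Rt[:,2], "toolyaw",np.arctan2(-Rt[1,0],-Rt[0,0]))
print("foot yaw from front edge in the same view above -0.07")
# scene view of line + window
im,ps=shot("scene");print(proj(ps,(f+b)/2),proj(ps,s["tcp_pos"]+np.array([.055,0,.022])))
save(np.clip(255*(im[200:290,200:290]/255)**.5,0,255).astype(np.uint8).repeat(6,0).repeat(6,1),"s2.png")
E
```

```text
collar [ 0.6442 -0.1784  0.2925] [ 0.6408 -0.226   0.2925] [ 0.6425 -0.2022  0.2925] 0.047648872136403064 yaw -0.07148078220013963
window [ 0.5902 -0.1892  0.2785] [ 0.5471 -0.1873  0.2785] 0.04314494145664703 yaw -0.045373486588517496
[ 0.4563 -0.1829  0.2574] [ 0.998  -0.0634  0.0003] [ 0.0003 -0.0002 -1.    ] toolyaw -0.0634618202259309
foot yaw from front edge in the same view above -0.07
[260.0138 264.5193] [241.5189 248.7769]
```

View pics/s2.png

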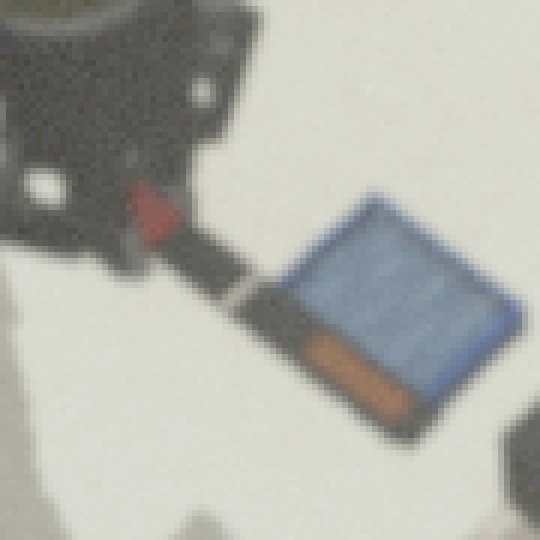

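The scene crop shows the red handle at about (226,235) full, the white line at (239,248), and the window's middle at (259,263). I'll triangulate height and pitch from it.

```bash
python3 - <<'E'
from h import *
np.set_printoptions(precision=4,suppress=True)
p=imaging.camera_params("top");ps=imaging.camera_params("scene");im,_=shot("scene")
s=im.astype(int);sub=s[240:280,235:280]
m=((sub[:,:,0]-sub[:,:,2])>35).astype(np.uint8);n,l,st,c=cv2.connectedComponentsWithStats(m);i=1+np.argmax(st[1:,4]);wc=c[i]+[235,240];print("window px",wc,st[i])
w=sub.min(2);print(s[244:253,234:246].min(2))
W=tri([ray(p,407.72,232.75),ray(ps,*wc)]);print("W",W,proj(p,W),proj(ps,W))
for yaw in(-.063,-.05):
  L=W-[.057*np.cos(yaw),.057*np.sin(yaw),0];print("pred line level",proj(ps,L),"1cm up",proj(ps,L+[0,0,.01]))
E
```

```text
window px [259.4868 262.7105] [17 17 16 12 76]
[[ 38  36  33  35  35  38  56  81 115 144 155 159]
 [ 35  35  35  30  38  36  50  77  99 122 131 141]
 [ 34  33  32  34  43  51  72  90  94  95  98 105]
 [ 38  33  35  41  55  72  91  95  78  63  63  64]
 [ 50  40  39  55  75  94  95  81  62  45  40  44]
 [ 77  57  58  78  99  99  82  62  47  38  34  38]
 [112  92  85  96  94  82  60  44  36  34  35  38]
 [147 129 111 105  84  62  42  40  37  34  36  36]
 [163 154 140 119  87  60  43  42  38  41  31  34]]
W [ 0.5674 -0.1876  0.284 ] [407.7705 232.7906] [259.5439 262.6982]
pred line level [240.6833 247.828 ] 1cm up [240.1036 245.3614]
pred line level [240.4391 248.0479] 1cm up [239.8572 245.5824]
```

Request:
step_arm(
  moves=[
    [[0, -4, 0], [0, 0, 0.006], 8],
    [[0, -7.3, 0], [0, 0, 0.012], 8],
    [[-8, -7.3, 0], [0, 0, 0.012], 8],
    [[-16, -7.3, 0], [0, 0, 0.012], 8],
    [[-24, -7.3, 0], [0, 0, 0.012], 8],
    [[-30, -7.3, 0], [0, 0, 0.012], 8],
    [[-30, -7.3, 0], [0, 0, 0.012], 8],
    [[-30, -7.3, 0], [0, 0, 0.012], 8],
  ],
)

```text
clock: 7.35
tcp_pos: [0.486, -0.1928, 0.2569]
orientation: [-0.0, 0.038, 0.999, 0.0]
wrist_force: [0.2, 0.3, -1.0]
finger_gap: 0.015
grip_force: 68.4
```

```bash
cat > chk.py <<'E'
from h import *
np.set_printoptions(precision=4,suppress=True)
im=np.mean([shot("top")[0].astype(float) for _ in range(4)],0);p=imaging.camera_params("top");ps=imaging.camera_params("scene")
sat=im[:,:,0]-im[:,:,2];sat[:, :400]=0;sat[:,425:]=0;sat[:186]=0;sat[250:]=0
m=((sat>45)).astype(np.uint8);n,l,st,c=cv2.connectedComponentsWithStats(m);i=1+np.argmax(st[1:,4]);print("top window",st[i],c[i])
rows=np.arange(st[i][1]+1,st[i][1]+st[i][3]-2);cs=[]
for r in rows:
    w=np.clip(sat[r]-20,0,None)*(abs(np.arange(640)-c[i][0])<7);cs.append((w*np.arange(640)).sum()/w.sum())
f=np.polyfit(rows,cs,1)
a,b=[onz(p,np.polyval(f,r),r,.2815) for r in(rows[0],rows[-1])]
o=np.array([.6425,-.2022]);ex=np.array([np.cos(-.0715),np.sin(-.0715)]);ey=np.array([-ex[1],ex[0]])
for q in(a,b):print("slot frame along,lateral mm",1000*(q[:2]-o)@ex,1000*(q[:2]-o)@ey)
s=shot("scene")[0].astype(int)
m=((s[:,:,0]-s[:,:,2])>35).astype(np.uint8);m[:235]=0;m[300:]=0;m[:,:230]=0;m[:,300:]=0
n,l,st,c=cv2.connectedComponentsWithStats(m);i=1+np.argmax(st[1:,4]);print("scene window",c[i],st[i])
s=telemetry.get_state();w,x,y,z=s["orientation"];Rt=R.from_quat([x,y,z,w]).as_matrix()
d=s["tcp_pos"]
print("tcp along/lat/z",1000*(d[:2]-o)@ex,1000*(d[:2]-o)@ey,d[2],"yaw",np.arctan2(-Rt[1,0],-Rt[0,0]),"pitch",-Rt[2,0],"F",s["wrist_force"],"M",s["ft_torque"],"t",s["clock"],"grip",s["grip_force"])
E
python3 chk.py
```

```text
top window [411 207   7  23 113] [413.6018 217.5487]
slot frame along,lateral mm -25.835137792905982 -0.939474301307283
slot frame along,lateral mm -63.330351398736084 -0.16254489306503525
scene window [266.4512 273.5488] [259 267  16  14  82]
tcp along/lat/z -157.45410685801667 -1.837400155382006 0.25736572282287634 yaw -0.07683112857820576 pitch -5.699258631151915e-05 F [ 0.8063  0.0309 -0.125 ] M [ 0.0167  0.1142 -0.0127] t 7.6 grip 68.44642281532288
```

Request:
step_arm(
  moves=[
    [[-5, 0.5, 0], [0, 0, -0.005], 8],
    [[-9, 0.5, 0], [0, 0, -0.005], 8],
    [[-12, 0.5, 0], [0, 0, -0.005], 8],
    [[-15, 0.5, 0], [0, 0, -0.005], 8],
    [[-18, 0.5, 0], [0, 0, -0.005], 8],
    [[-20, 0.5, 0], [0, 0, -0.005], 8],
    [[-22, 0.5, 0], [0, 0, -0.005], 8],
    [[-22, 0.5, 0], [0, 0, -0.005], 8],
  ],
)

```text
clock: 8.27
tcp_pos: [0.5075, -0.1939, 0.2567]
orientation: [-0.001, 0.036, 0.999, 0.0]
wrist_force: [0.4, 0.3, -2.9]
finger_gap: 0.015
grip_force: 68.2
```

```bash
python3 chk.py
```

```text
top window [411 196   7  21  84] [413.4048 204.6548]
slot frame along,lateral mm -4.013210550874442 -0.008144897474677115
slot frame along,lateral mm -37.990724648365216 2.4814344960737573
scene window [273.8837 279.4767] [266 273  17  14  86]
tcp along/lat/z -135.22653854616792 -1.4959989715093638 0.2570907962464962 yaw -0.07174895170027515 pitch -0.00012977635809745434 F [ 0.6781 -0.3097 -3.3299] M [0.098  0.4086 0.0893] t 8.5167 grip 68.11056733131409
```

Request:
step_arm(
  moves=[
    [[0, 0, 1], [0, 0, 0], 8],
    [[0, 0, 2], [0, 0, 0], 8],
    [[0, 0, 2], [0, 0, 0], 8],
    [[0, 0, 2], [0, 0, 0], 8],
  ],
)

```text
clock: 8.85
tcp_pos: [0.5077, -0.1941, 0.2556]
orientation: [0.0, 0.036, 0.999, -0.0]
wrist_force: [-0.0, 0.3, -2.2]
finger_gap: 0.0149
grip_force: 68.3
```

```bash
cat > f.py <<'E'
from h import *
np.set_printoptions(precision=3,suppress=True)
s=telemetry.get_state();w,x,y,z=s["orientation"];Rt=R.from_quat([x,y,z,w]).as_matrix();d=s["tcp_pos"]
o=np.array([.6425,-.2022]);ex=np.array([np.cos(-.0715),np.sin(-.0715)]);ey=np.array([-ex[1],ex[0]])
print("tcp",1000*(d[:2]-o)@ex,1000*(d[:2]-o)@ey,1000*d[2],"yaw",np.arctan2(-Rt[1,0],-Rt[0,0]),"F",s["wrist_force"],"M",s["ft_torque"],s["clock"])
E
python3 f.py
```

```text
tcp -135.0402848347509 -1.5928795190308034 255.57337162307968 yaw -0.07176470893784637 F [-0.044  0.271 -2.249] M [0.121 0.232 0.036] 8.85
```

Request:
step_arm(
  moves=[
    [[0, 0, 1.5], [0, 0, 0], 8],
    [[0, 0, 1.5], [0, 0, 0], 8],
    [[0, 0, 1.5], [0, 0, 0], 8],
  ],
)

```text
clock: 9.1
tcp_pos: [0.5078, -0.1942, 0.2541]
orientation: [0.0, 0.036, 0.999, -0.0]
wrist_force: [-0.1, 0.1, 0.1]
finger_gap: 0.0148
grip_force: 68.4
```

```bash
python3 f.py
```

```text
tcp -134.92581775790512 -1.6826143338636146 254.0646449496747 yaw -0.07188180869535556 F [-0.073  0.148  0.135] M [-0.041  0.043 -0.001] 9.1
```

Request:
step_arm(
  moves=[
    [[-3, 0, -0.3], [0, 0, 0], 8],
    [[-6, 0, -0.3], [0, 0, 0], 8],
    [[-9, 0, -0.3], [0, 0, 0], 8],
    [[-12, 0, -0.3], [0, 0, 0], 8],
    [[-15, 0, -0.3], [0, 0, 0], 8],
    [[-18, 0, -0.3], [0, 0, 0], 8],
    [[-20, 0, -0.3], [0, 0, 0], 8],
    [[-20, 0, -0.3], [0, 0, 0], 8],
  ],
)

```text
clock: 9.77
tcp_pos: [0.528, -0.1956, 0.254]
orientation: [0.0, 0.036, 0.999, -0.0]
wrist_force: [0.0, -0.0, -0.9]
finger_gap: 0.0152
grip_force: 68.4
```

```bash
python3 f.py
```

```text
tcp -114.64358421189027 -1.5718132053816976 253.97624365769568 yaw -0.07157313186121451 F [ 0.008 -0.021 -0.932] M [-0.003  0.055 -0.024] 9.7667
```

Request:
step_arm(
  moves=[
    [[-6, 0, 0], [0, 0, 0], 8],
    [[-12, 0, 0], [0, 0, 0], 8],
    [[-18, 0, 0], [0, 0, 0], 8],
    [[-24, 0, 0], [0, 0, 0], 8],
    [[-30, 0, 0], [0, 0, 0], 8],
    [[-36, 0, 0], [0, 0, 0], 8],
    [[-40, 0, 0], [0, 0, 0], 8],
    [[-40, 0, 0], [0, 0, 0], 8],
  ],
)

```text
clock: 10.43
tcp_pos: [0.5683, -0.1985, 0.2538]
orientation: [0.0, 0.036, 0.999, -0.0]
wrist_force: [0.7, -0.3, -0.2]
finger_gap: 0.0148
grip_force: 68.4
```

```bash
python3 f.py; python3 - <<'E'
from h import *
np.set_printoptions(linewidth=200)
im=np.mean([shot("top")[0].astype(float) for _ in range(5)],0);g=np.clip(255*(im[180:230,385:445]/160)**.5,0,255).astype(np.uint8)
save(g.repeat(10,0).repeat(10,1),"t3.png")
E
```

```text
tcp -74.26113574655987 -1.5831505770244434 253.83544821541471 yaw -0.07141894504534949 F [ 0.748 -0.328 -0.226] M [-0.022  0.082 -0.034] 10.4333
```

View pics/t3.png

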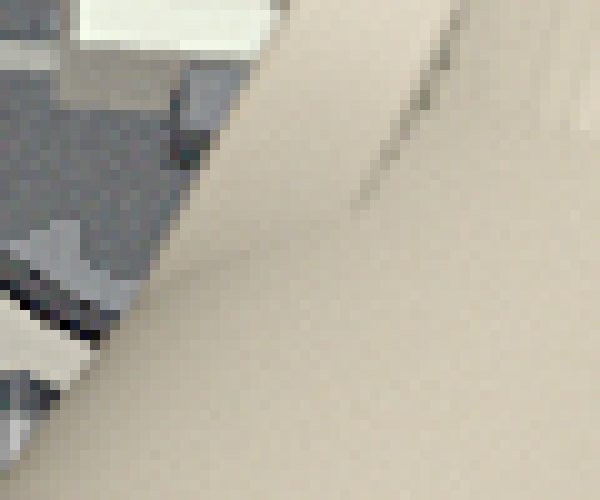

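The top view is now blocked by the arm; only the collar's left corner at about (403,190) shows. I'll refine the remaining distance from the earlier averaged top picture, with collar and window in the same frame.

```bash
python3 - <<'E'
from h import *
np.set_printoptions(precision=2,suppress=True)
im=np.load("t2.npy");g=im.mean(2);p=imaging.camera_params("top")
ex=np.array([np.cos(-.0715),np.sin(-.0715)])
E=[]
for c in range(404,427):   # 50% crossing of the collar's front top edge
    col=g[188:197,c];
    for r in range(191,195):
        a,b=g[r,c],g[r+1,c]
        if a>34>=b: E.append((c,r+(a-34)/(a-b)));break
E=np.array(E);f=np.polyfit(E[:,0],E[:,1],1);print(f,np.std(E[:,1]-np.polyval(f,E[:,0])))
F=onz(p,415.4,np.polyval(f,415.4),.2925)
for z in(.2825,.284):
    a=onz(p,408.05,221.74,z);b=onz(p,407.35,244.5,z);print("len",np.linalg.norm(a-b)*1e3)
    w=((a+b)/2-F)[:2]@ex*1000;T=(np.array([.4560,-.1832])-F[:2])@ex*1000
    print("window to face",w,"line to face",w-57,"tcp along",T,"handle-tcp",w-112-T)
s=telemetry.get_state();print("now tcp to face",(s["tcp_pos"]-F)[:2]@ex*1000)
E
```

```text
[  0.09 156.17] 0.08970301159934178
len 44.24517789046533
window to face -76.48989255679369 line to face -133.48989255679368 tcp along -187.71212652949268 handle-tcp -0.7777660273009985
len 44.18052188826589
window to face -76.79312134109055 line to face -133.79312134109057 tcp along -187.71212652949268 handle-tcp -1.0809948115978898
now tcp to face -75.77662538953906
```

Request:
step_arm(
  moves=[
    [[-4, 0, 0], [0, 0, 0], 8],
    [[-7, 0, 0], [0, 0, 0], 8],
    [[-10, 0, 0], [0, 0, 0], 8],
    [[-13, 0, 0], [0, 0, 0], 8],
    [[-16, 0, 0], [0, 0, 0], 8],
    [[-16, 0, 0], [0, 0, 0], 8],
  ],
)

```text
clock: 11.18
tcp_pos: [0.5841, -0.1996, 0.254]
orientation: [0.0, 0.036, 0.999, -0.0]
wrist_force: [0.1, 0.3, -1.0]
finger_gap: 0.0154
grip_force: 68.4
```

```bash
python3 f.py; python3 - <<'E'
from h import *
im=np.load("t2.npy");g=im.mean(2);p=imaging.camera_params("top")
for c in range(404,428):
    for r in range(191,196):
        a,b=g[r,c],g[r+1,c]
        if a>34>=b: print(c,round(r+(a-34)/(a-b),2),end="; ");break
for v in(192.8,193.1,193.4):print(onz(p,415.4,v,.2925))
# side check: scene camera, white line visible?
s=shot("scene")[0].astype(int);ps=imaging.camera_params("scene");u=proj(ps,[.636,-.2015,.2805]);print(u);u=u.astype(int)
np.set_printoptions(linewidth=200);print(s[u[1]-8:u[1]+8,u[0]-9:u[0]+10].min(2))
E
```

```text
tcp -58.45569050067296 -1.6282172418873138 253.97994203324265 yaw -0.07166154528276028 F [ 0.069  0.317 -0.962] M [ 0.034  0.065 -0.005] 11.1833
404 192.45; 405 192.46; 406 192.64; 407 192.54; 408 192.65; 409 192.76; 410 192.7; 411 192.85; 412 192.99; 413 193.12; 414 193.16; 415 193.49; 416 193.5; 417 193.56; 418 193.64; 419 193.6; 420 193.74; 421 193.86; 422 193.88; 423 193.89; 424 194.09; 425 194.33; 426 194.39; 427 194.5; [ 0.64392456 -0.2022026   0.2925    ]
[ 0.64333143 -0.20219175  0.2925    ]
[ 0.64273844 -0.20218092  0.2925    ]
[280.44191986 285.49497575]
[[ 30  36  37  44  64  90 121 145 160 165 168 154 107  59  35  25  33  35  34]
 [ 35  36  30  37  43  59  83 115 139 159 165 155 113  64  39  32  32  27  31]
 [ 34  31  36  35  38  40  54  73 101 133 149 147 115  67  37  29  22  36  32]
 [ 34  37  38  36  38  37  36  44  67  93 123 131 108  66  35  35  31  32  31]
 [ 36  33  33  37  36  34  37  36  43  59  86 101  91  68  41  30  28  30  31]
 [ 38  38  37  34  31  32  38  34  38  41  59  77  78  62  42  30  34  36  27]
 [ 48  36  33  34  37  37  40  39  37  44  57  77  90  76  48  37  30  33  30]
 [ 70  45  42  33  35  34  34  38  43  59  80 102 111 100  79  50  40  34  34]
 [107  78  53  39  36  36  34  41  54  80 105 121 129 128 111  82  52  35  32]
 [142 117  87  61  43  41  43  55  77 100 125 134 141 140 128 102  67  49  38]
 [164 153 127  97  65  53  58  77  98 119 130 139 141 130 124 108  85  64  51]
 [172 166 155 138 104  75  77  97 116 128 138 141 132 117 111 104 100  84  71]
 [174 173 170 161 139 105  93 105 118 128 138 135 119 110 103 104 104  98  89]
 [174 176 176 169 152 123  95  98 114 123 131 125 110 102 103 101 100 100  99]
 [173 173 173 167 148 120  93  89 110 122 121 113 106 101 102 103 102 103 103]
 [176 172 172 159 133 100  78  81  95 110 108 106 102 100 101 105 104 103 103]]
```

Request:
step_arm(
  moves=[
    [[-1.5, 0, 0], [0, 0, 0], 8],
    [[-3, 0, 0], [0, 0, 0], 8],
    [[-4, 0, 0], [0, 0, 0], 8],
    [[-4.8, 0, 0], [0, 0, 0], 8],
    [[-4.8, 0, 0], [0, 0, 0], 8],
    [[-4.8, 0, 0], [0, 0, 0], 8],
    [[-4.8, 0, 0], [0, 0, 0], 8],
  ],
)

```text
clock: 11.82
tcp_pos: [0.5882, -0.1999, 0.2541]
orientation: [0.0, 0.036, 0.999, -0.0]
wrist_force: [-0.2, 0.4, -1.9]
finger_gap: 0.0149
grip_force: 68.4
```

```bash
python3 f.py; python3 - <<'E'
from h import *
s=[telemetry.get_state()]
for n in ("top","scene","wrist"):
    im,_=shot(n);save(im,n+"9.png");s.append(telemetry.get_state())
print([np.round(a["tcp_pos"],4) for a in s],[np.round(a["wrist_force"],2) for a in s])
o=np.zeros((600,800,3),np.uint8)
b=cv2.imread("pics/scene9.png");c=cv2.imread("pics/top9.png");a=cv2.imread("pics/wrist9.png")
o[:300,:400]=cv2.resize(b[220:340,220:380],(400,300),interpolation=2);o[:300,400:]=cv2.resize(c[120:300,320:560],(400,300));o[300:,:400]=cv2.resize(a,(400,300));o[300:,400:]=np.clip(cv2.resize(a[360:480,243:403],(400,300),interpolation=2).astype(float)*4,0,255)
cv2.imwrite("pics/m9.png",o)
E
```

```text
tcp -54.367823274424424 -1.5828093184692973 254.12459376755797 yaw -0.0717980908918286 F [-0.232  0.417 -1.881] M [0.015 0.011 0.047] 11.8167
[array([ 0.5882, -0.1999,  0.2541]), array([ 0.5881, -0.1999,  0.2541]), array([ 0.5881, -0.1999,  0.2541]), array([ 0.5881, -0.1999,  0.2541])] [array([-0.23,  0.42, -1.88]), array([-0.52, -0.19, -1.01]), array([ 0.8 , -0.1 , -0.99]), array([-0.21,  0.17, -0.11])]
```

View pics/m9.png

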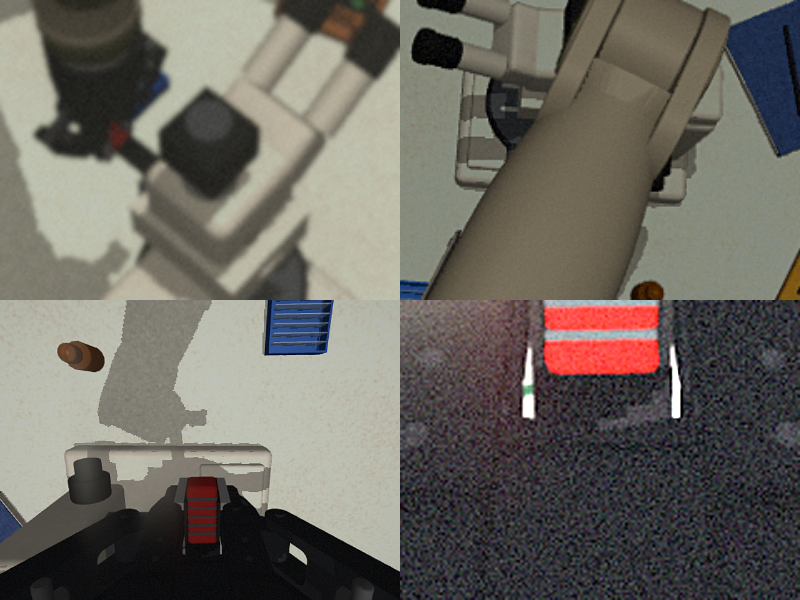

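The final montage shows the wedge in the slot at about (128,145) of the scene crop, with its handle still square between the pads and the bystanders undisturbed. Forces are only about the wedge's weight. One last small trim, let it settle, then hand in.

Request:
step_arm(
  moves=[
    [[-0.4, 0, 0], [0, 0, 0], 8],
    [[-0.4, 0, 0], [0, 0, 0], 8],
    [[-0.4, 0, 0], [0, 0, 0], 8],
    [[-0.4, 0, 0], [0, 0, 0], 8],
    [[-0.4, 0, 0], [0, 0, 0], 8],
    [[-0.4, 0, 0], [0, 0, 0], 8],
  ],
)

```text
clock: 12.47
tcp_pos: [0.5885, -0.1999, 0.2541]
orientation: [0.0, 0.036, 0.999, -0.0]
wrist_force: [-0.2, -0.7, -0.6]
finger_gap: 0.0153
grip_force: 68.4
```

```bash
python3 f.py; python3 -c "
from h import *
print(env.hand_in())"
```

```text
tcp -54.01466003504398 -1.599381717654512 254.11892656925383 yaw -0.07180474378855625 F [-0.225 -0.7   -0.593] M [-0.028  0.11  -0.029] 12.4667
the job is handed in; nothing more can be done
None
```

I handed the job in at 12.5 s with the wedge in the slot and its handle still gripped and level; the wrist force was only about its weight. No camera could see the line at the end, so its position at the collar face is computed, to about 1 mm.

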